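Set a dental model under the bench magnifier

ROBOT

A 6-joint arm with a two-finger parallel gripper is mounted at the origin on the work surface. World frame = base frame: x ahead of the robot, y to its left, z up, the work surface at z = 0. Lengths are in m, angles in rad, forces in N, time in s.
With the tool pointing down it reaches from about 0.25 to 0.725 m from the base axis. Payload 4 kg.
Tool frame: the origin (TCP) lies at the very end of the fingers, on their centre line; the grasp point (between the pads) lies 19 mm behind it; z points along the fingers, y is the line along which they close (so a half turn about z gives the same grasp; the last joint's range is limited). The gripper opens to 85 mm and grips with 20 to 120 N. Pads are 22 mm wide; open, the fingers measure 114 mm over their backs; the gripper's body (76 mm by 85 mm) begins 54 mm behind the grasp point. The pads swing forward as they close: fully open they stand 13 mm farther back than shut.
Start: joints at [1.194, 0.241, 0.005, 1.335, 0, 1.571], TCP at [0.184, 0.465, 0.231] pointing down, gripper open.
Joint ranges: [-2.72, 2.72], [-1.05, 1.87], [-1.09, 1.28], [-1.99, 2.15], [-1.42, 1.44], [-3.14, 3.14]. Speed limits (rad/s): [2.79, 2.79, 3.14, 3.14, 3.14, 3.14].

INTERFACE

Orientations are given as a unit quaternion [x, y, z, w].
In Python, from workcell import * gives the robot as it stands. The module is installed in compiled form; this text tells all that it offers.
- The arm moves only by the tool send_rows, never from a script. Its argument "steps" is text: rows parted by semicolons, each of 7 numbers parted by spaces: the opening, from -1 (shut) to 1 (fully open), then the shift along the world's x, y, z in m, then the turn, a rotation vector about the world's x, y, z in rad. A call has exactly 5 rows; each row shifts and turns the commanded pose from where the row before left it; what a row does not reach is not made up. A row lasts 1/12 s, in which the tool goes at most 41.7 mm and 7.16 degrees, less where a joint would pass 70% of its speed; a pose out of reach is approached as far as the arm can. A call is refused whole if a number of a shift passes 0.0417 or a number of a turn 0.125, either way. A call with a gripper value outside its range is refused whole. The fingers move at their own pace and stop on an object; the grip force is fixed at half the most. Time passes only in rows, so rows that do not move let the fingers close, or fill a call up. It gives the time, the measured TCP pose, the force, the opening and the grip force at its end, in the units of the state.
- get_obs(): the state, without advancing time (a new reading comes with each control period).
- camera(name): name is "side" or "top" or "wrist"; returns a dict with "frame" (384x512x3 uint8, red, green, blue), "range_z" (384x512 float32, m along the optical axis (not along the pixel's ray), 0 where there is no reading), "camera_matrix" (3x3 intrinsics, pixels), "extrinsics" (4x4, takes a point from world to camera coordinates); the wrist camera has in their place "T_tool_cam" (4x4, takes a point from camera to tool coordinates, whose origin is the TCP and whose axes are the flange's). Camera axes: x right, y down, z forward; pixel columns grow to the right and rows downward; lengths in m; the calibration is good to about 2 mm. A picture is of the moment at which its call begins: read the wrist's pose just before it.
- job_done(): hands the job in; it is judged then, once.
The state is a dict: "clock": time; "joint_pos": joint angles; "joint_vel": joint speeds; "tau": joint torques, N m; "eef_pos": TCP position; "tool_rot": TCP orientation; "ft_force": force on the tool from outside, world axes, zero at the start; "ft_torque": the same for the moment, N m; "grip_width": finger opening in m; "grasp_force": force on a finger pad.
Only numpy, scipy, OpenCV 4.12 (cv2) and the standard library are available. Lean on these libraries where they do the work, as an engineer would, in place of code of your own. Each camera call takes 0.05 s, during which the arm holds its last target. There are 200 camera calls.

TASK

Put the grey spacer into the square pocket of the blue-cornered stage, then set the yellow dental model squarely on top of it inside the same corners. Once both are seated, swing the stiff magnifier arm out from under the wire rack by its green knob until the lens is centred over the model, and let go so that it stays there. Leave the white cast, the jar, the tub, the wax knife and the brush where they are, and never force the parts or the lens arm.

Things in the scene. Friction and masses are not known exactly. Their poses are not given: they have to be found in the camera images.
- station: Fixed magnifier station; origin on the table at the centre of the magnifier's post (foot 110 mm across, 14 mm high; post 24 mm thick, arm knuckle up to 138 mm), z up. The arm at joint value 0 points along the station's -x. It also carries a fixed overhanging wire rack on two posts at its rear; the rack's depth direction (away from the robot) is the station's x turned by -0.5 rad about z.
- rack_front (a point): Middle of the 380 mm long front rod of the wire rack, 310 mm above the table. Front rod 12 mm thick, others 7 mm, 46 mm apart; the rack reaches 230 mm back from it and has no legs in front. At the start the knob is below the rack, 10 to 50 mm behind this rod and some 30 mm off its middle: reach it from the robot's side, tool tilted 40 to 45 degrees, 150 mm of room below the rods.
- magnifier (a joint): Stiff hinge of the magnifier arm about the vertical axis of the post, rad, counter-clockwise from above positive, range -2.1 to 0.9; 0 = arm along the station's -x axis. It starts near -1.75 and stays wherever it is left. Friction about 0.9 N m (4 N at the knob).
- lens (a point): Centre of the round magnifier lens (dark grey ring 100 mm outside diameter, from 110 to 128 mm above the table, clear glass), 170 mm from the hinge axis.
- knob (a point): Grip point on the green upright round knob at the outer end of the lens arm: 14 mm diameter, standing from 128 to 175 mm above the table; this point is on its axis at 155 mm, 230 mm from the hinge axis, in line with the post and the lens.
- stage: Fixed aluminium stage plate 110 x 110 x 10 mm; origin at the centre of its underside, z up. Four blue corner angles (6 mm thick, from 10 to 32 mm above the table) form an open-sided square pocket 60 x 60 mm, its sides along the stage's x and y; the gap between two corners in the middle of each side is 36 mm wide, for the fingers.
- pocket (a point): Centre of the pocket floor, 10 mm above the table; the stage's axes.
- spacer: Loose grey square slab 56 x 56 x 14 mm, 90 g; origin at the centre of its underside, sides along its x and y, z up.
- model: Loose dental model: yellow square base 56 x 56 x 18 mm, on it a horseshoe of white teeth 10 mm high; about 120 g; origin at the centre of the underside, sides along its x and y, z up. Grasp it by the base. Seated, its underside is 14 mm above the pocket floor.
- plain_cast: Bystander: all-white dental cast of the same size and shape as the model (56 x 56 x 28 mm); origin at the centre of the underside.
- tub: Bystander: blue open tub, 84 mm wide, 45 mm high; origin at the centre of the underside.
- jar: Bystander: jar with green cap, 52 mm wide, 65 mm high; origin at the centre of the underside.
- wax_knife: Bystander: wax knife with red handle, 160 mm long, lying along its x axis.
- brush: Bystander: brush with blue handle, 160 mm long, lying along its x axis.
Not all that is in view belongs to the job. Several things look just like the spacer: the one meant starts farthest to the robot's right.

How it is judged:
By the outcome, as a careful person would: the job done as asked, in the order asked, and still so for the second after the job is handed in, with the robot touching nothing.
It also fails if it takes over 70 s, if anything falls off the work surface, if the arm or the gripper's body presses on something with over 40 N, if the wrist force passes 120 N, or if a joint passes its speed limit or range.

## Working session

There is one attempt and no reset: what is moved stays moved. The work goes in short steps, Python scripts to look and compute and a tool call to move; the robot and the scene stay as the last step left them, time stands still between calls to the robot, and variables do not carry over. Pictures are saved under pics/ and viewed, at most 10 in all, crops included, and the job is handed in when it is done.

Besides the shell and the picture viewer there is one more tool, called after "Request:" in YAML: its name, and indented under it one key for each argument. send_rows: Moves the arm, as the interface text tells. Its arguments: {"type":"object","properties":{"steps":{"type":"string"}},"required":["steps"]}

```bash
mkdir -p pics
cat > h.py <<'E'
import numpy as np, cv2
from workcell import *
from scipy.spatial.transform import Rotation as R
def grab(n):
    o=get_obs(); c=camera(n)
    if n=='wrist':
        T=np.eye(4);T[:3,:3]=R.from_quat(o['tool_rot']).as_matrix();T[:3,3]=o['eef_pos']
        c['cw']=T@c['T_tool_cam']
    else: c['cw']=np.linalg.inv(c['extrinsics'])
    return c
def cloud(c):
    K=c['camera_matrix'];d=c['range_z'];v,u=np.mgrid[:384,:512]
    p=np.stack([(u-K[0,2])/K[0,0]*d,(v-K[1,2])/K[1,1]*d,d],-1)
    return p@c['cw'][:3,:3].T+c['cw'][:3,3]
def ray(c,uv,z):
    K=c['camera_matrix'];uv=np.atleast_2d(uv).astype(float)
    r=np.c_[(uv[:,0]-K[0,2])/K[0,0],(uv[:,1]-K[1,2])/K[1,1],np.ones(len(uv))]@c['cw'][:3,:3].T
    o=c['cw'][:3,3];return o+r*((z-o[2])/r[:,2])[:,None]
def save(n,c): cv2.imwrite('pics/'+n+'.png',c['frame'][...,::-1])
E
python3 - <<'E'
from h import *
o=get_obs();print({k:np.round(v,3) for k,v in o.items()})
ims=[]
for n in('top','side'):
    c=grab(n);np.savez(n+'0.npz',**c);save(n+'0',c);print(n,c['cw'].round(3).tolist(),c['camera_matrix'].round(1).tolist())
E
```

```text
{'clock': np.float64(0.0), 'joint_pos': array([ 1.194,  0.241,  0.004,  1.335, -0.   ,  1.571]), 'joint_vel': array([ 0.001,  0.002, -0.   ,  0.001, -0.   ,  0.   ]), 'tau': array([-1.0000e-03, -3.7232e+01,  2.5241e+01,  1.7000e-02, -0.0000e+00,
       -0.0000e+00]), 'eef_pos': array([0.184, 0.464, 0.23 ]), 'tool_rot': array([ 0.187,  0.982, -0.001, -0.   ]), 'ft_force': array([ 0.325, -0.171,  0.928]), 'ft_torque': array([0.021, 0.041, 0.005]), 'grasp_force': np.float64(0.0), 'grip_width': np.float64(0.086)}
top [[0.019, -0.982, 0.186, 0.378], [-0.999, -0.024, -0.023, 0.021], [0.027, -0.185, -0.982, 1.222], [0.0, 0.0, 0.0, 1.0]] [[383.3, 0.0, 255.2], [0.0, 383.3, 200.2], [0.0, 0.0, 1.0]]
side [[0.772, -0.479, 0.417, -0.135], [-0.635, -0.598, 0.489, -0.803], [0.015, -0.643, -0.766, 1.498], [0.0, 0.0, 0.0, 1.0]] [[485.1, 0.0, 254.9], [0.0, 485.1, 190.0], [0.0, 0.0, 1.0]]
```

View pics/top0.png

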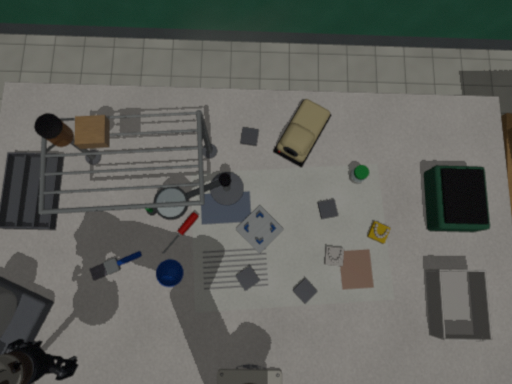

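View pics/side0.png

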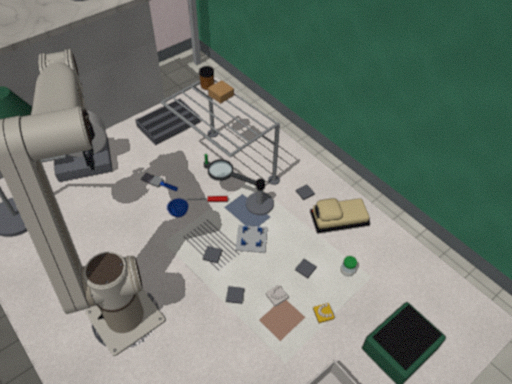

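The top view shows the robot at the bottom with its right toward image right. In it: stage (260,229), post (225,185), lens (171,203), knob (151,210), yellow model (379,232) and white cast (334,255). The grey slabs are at (250,136), (328,208), (247,277) and (304,290), so the rightmost one, (328,208), is the spacer.

```bash
cat >> h.py <<'E'
def rect(c,mask,win,z,amin=30):
    """min-area rects of mask in window (u0,v0,u1,v1), on plane z"""
    m=np.zeros((384,512),np.uint8);u0,v0,u1,v1=win;m[v0:v1,u0:u1]=mask[v0:v1,u0:u1]
    out=[]
    for k in cv2.findContours(m,0,1)[0]:
        if cv2.contourArea(k)<amin: continue
        p=ray(c,k[:,0],z)[:,:2].astype(np.float32)*1000
        (a,b),(w,h),t=cv2.minAreaRect(p); out.append([round(x,1) for x in (a,b,w,h,t)])
    return out
E
python3 - <<'E'
from h import *
def load(n): return dict(np.load(n+'0.npz'))
W={'top':dict(sp=(308,190,350,228),st=(228,195,292,265),mo=(360,212,400,252),kn=(140,198,162,222)),
 'side':dict(sp=(290,255,322,282),st=(228,218,275,258),mo=(305,298,342,326),kn=(198,148,214,170))}
for n in('top','side'):
    c=load(n);P=cloud(c);f=c['frame'];hsv=cv2.cvtColor(f,cv2.COLOR_RGB2HSV);H,S,V=[hsv[...,i].astype(int) for i in range(3)]
    w=W[n]; sub=lambda a,w:a[w[1]:w[3],w[0]:w[2]]
    print(n,'spacer',rect(c,(V<110),w['sp'],.014))
    print(' model',rect(c,(S>150)&(H>18)&(H<35),w['mo'],.018))
    print(' blue',rect(c,(S>130)&(H>95)&(H<125),w['st'],.032,4))
    print(' stage plate', rect(c,(P[...,2]>.006)&(P[...,2]<.05),w['st'],.010))
    print(' knob',rect(c,(S>120)&(H>45)&(H<85),w['kn'],.165,8))
    if n=='top':
        m=(P[...,2]>.100)&(P[...,2]<.15); m[:195]&=True
        print(' z at lens region', sub(P[...,2],(150,180,240,220))[::5,::6].round(2).tolist())
        print('post tops',[P[v,u].round(3).tolist() for v,u in((180,225),(184,225),(188,222),(188,228),(178,222))])
big=cv2.resize(load('top')['frame'][170:270,130:290],None,fx=5,fy=5,interpolation=cv2.INTER_CUBIC)
cv2.imwrite('pics/crop1.png',big[...,::-1])
E
```

```text
top spacer [[585.8, -239.2, 62.4, 60.2, 11.9]]
 model [[513.6, -399.9, 56.3, 54.6, 66.9]]
 blue [[517.7, -63.6, 15.7, 6.3, 0.6], [515.8, 20.7, 15.6, 6.2, 1.3], [557.7, -20.7, 9.5, 15.7, 1.3]]
 stage plate [[515.2, -21.6, 116.2, 109.7, 44.1], [607.9, 58.2, 29.4, 45.1, 1.4]]
 knob [[543.1, 290.6, 5.6, 16.8, 1.4]]
 z at lens region [[0.0, -0.0, 0.0, 0.0, 0.0, -0.0, 0.0, 0.0, -0.0, 0.0, 0.0, 0.01, 0.14, 0.14, 0.02], [0.0, -0.0, 0.31, 0.32, 0.31, 0.31, 0.31, 0.31, 0.31, 0.0, 0.13, 0.13, 0.12, 0.12, 0.02], [0.0, 0.0, 0.13, 0.12, 0.12, 0.13, -0.0, -0.0, 0.13, 0.31, 0.02, 0.01, 0.01, 0.03, 0.02], [0.0, 0.13, 0.12, 0.12, 0.12, 0.12, 0.13, 0.13, 0.0, 0.31, 0.0, 0.01, 0.02, 0.01, 0.02], [0.0, 0.13, 0.12, 0.12, 0.13, 0.12, 0.13, 0.0, 0.0, 0.31, 0.0, 0.02, 0.01, 0.01, 0.02], [0.32, 0.32, 0.32, 0.32, 0.31, 0.32, 0.31, 0.31, 0.31, 0.0, 0.0, 0.0, -0.0, 0.0, -0.0], [0.16, 0.13, 0.12, 0.12, 0.12, 0.12, 0.12, 0.0, 0.0, 0.0, 0.0, -0.0, 0.01, 0.0, 0.0], [0.11, -0.0, 0.13, 0.12, 0.13, 0.13, -0.0, 0.02, 0.0, -0.0, 0.0, 0.0, 0.0, 0.0, 0.0]]
post tops [[0.641, 0.085, 0.138], [0.629, 0.085, 0.134], [0.645, 0.101, 0.01], [0.635, 0.08, 0.056], [0.646, 0.094, 0.14]]
side spacer [[584.8, -244.2, 55.9, 54.9, 12.4]]
 model [[513.0, -406.1, 54.5, 53.8, 66.9]]
 blue [[513.3, -70.2, 13.1, 10.9, 50.4], [475.1, -28.3, 13.1, 7.2, 51.6], [557.1, -26.1, 15.0, 8.7, 90.0], [516.7, 15.0, 9.1, 11.1, 51.2]]
 stage plate [[515.6, -23.9, 120.4, 110.9, 46.5]]
 knob []
```

View pics/crop1.png

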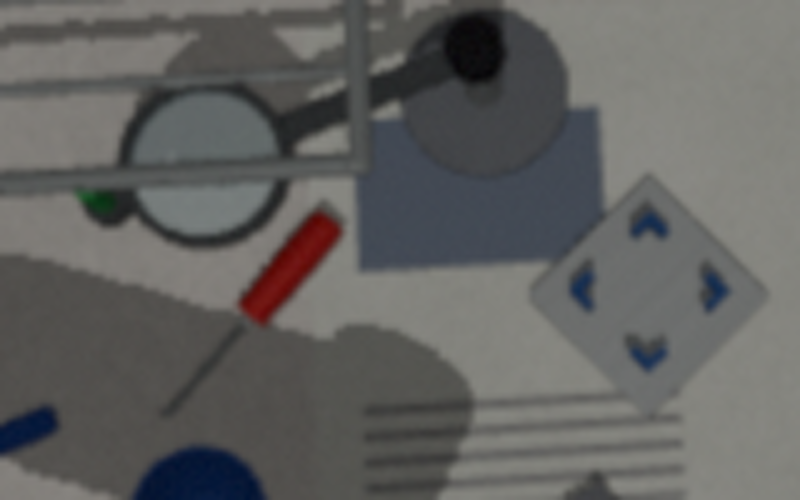

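Everything needed is located: stage ≈(.515,-.022) at 45°, spacer ≈(.585,-.241) at 12°, model ≈(.513,-.402) at 67°, post ≈(.64,.085). I'll move above the spacer with yaw at 102°.

Request:
send_rows:
  steps: "1 .02 -.0353 0 0 0 .0293;1 .02 -.0353 0 0 0 .0293;1 .02 -.0353 0 0 0 .0293;1 .02 -.0353 0 0 0 .0293;1 .02 -.0353 0 0 0 .0293"

```text
clock: 0.52
eef_pos: [0.2841, 0.2866, 0.2309]
tool_rot: [0.114, 0.994, -0.0, -0.0]
ft_force: [0.6, 0.3, -0.3]
grip_width: 0.0856
grasp_force: 0.0
```

Request:
send_rows:
  steps: "1 .02 -.0353 0 0 0 .0293;1 .02 -.0353 0 0 0 .0293;1 .02 -.0353 0 0 0 .0293;1 .02 -.0353 0 0 0 .0293;1 .02 -.0353 0 0 0 .0293"

```text
clock: 0.93
eef_pos: [0.3842, 0.11, 0.2312]
tool_rot: [0.041, 0.999, 0.0, -0.0]
ft_force: [0.7, 0.6, 0.7]
grip_width: 0.0854
grasp_force: 0.0
```

Request:
send_rows:
  steps: "1 .02 -.0353 0 0 0 .0293;1 .02 -.0353 0 0 0 .0293;1 .02 -.0353 0 0 0 .0293;1 .02 -.0353 0 0 0 .0293;1 .02 -.0353 0 0 0 .0293"

```text
clock: 1.35
eef_pos: [0.4842, -0.0666, 0.231]
tool_rot: [-0.032, 0.999, 0.0, -0.0]
ft_force: [0.9, 1.2, 0.5]
grip_width: 0.0853
grasp_force: 0.0
```

Request:
send_rows:
  steps: "1 .02 -.0353 0 0 0 .0293;1 .02 -.0353 0 0 0 .0293;1 .02 -.0353 0 0 0 .0293;1 .02 -.0353 0 0 0 .0293;1 .02 -.0353 0 0 0 .0293"

```text
clock: 1.77
eef_pos: [0.5842, -0.243, 0.2306]
tool_rot: [-0.105, 0.994, 0.0, -0.0]
ft_force: [0.7, 0.6, 0.3]
grip_width: 0.0851
grasp_force: 0.0
```

Run:
```python
from h import *
o=get_obs();print(o['eef_pos'],R.from_quat(o['tool_rot']).as_matrix().round(3).tolist(),o['joint_pos'].round(2))
c=grab('wrist');save('w1',c);np.savez('w1.npz',**c);print(c['T_tool_cam'].round(3).tolist(),c['camera_matrix'].round(1).tolist())
```

```text
[ 0.5842262  -0.24295221  0.2305542 ] [[-0.978, -0.209, -0.001], [-0.209, 0.978, 0.001], [0.001, 0.001, -1.0]] [-0.39  0.52  0.41  1.46  0.   -0.6 ]
[[0.0, -0.949, -0.314, 0.08], [1.0, -0.0, 0.001, -0.001], [-0.001, -0.314, 0.949, -0.142], [0.0, 0.0, 0.0, 1.0]] [[286.8, 0.0, 251.0], [0.0, 286.8, 189.7], [0.0, 0.0, 1.0]]
```

View pics/w1.png

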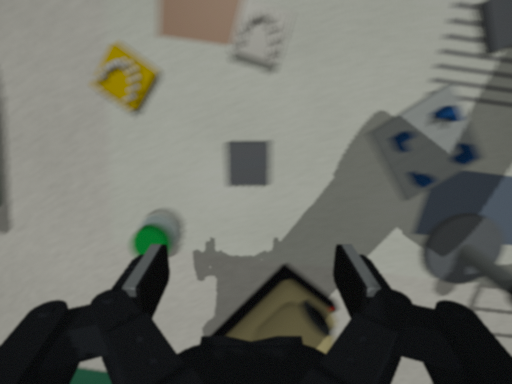

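The wrist view shows the spacer at (249,163), the model at (127,77), the stage at upper right and the finger tips at (150,270) and (350,270). I'll measure from here.

Run:
```python
from h import *
c=dict(np.load('w1.npz'));hsv=cv2.cvtColor(c['frame'],cv2.COLOR_RGB2HSV);H,S,V=[hsv[...,i].astype(int) for i in range(3)]
print('sp',rect(c,V<115,(215,130,285,195),.014))
print('mo',rect(c,(S>130)&(H>15)&(H<35),(85,35,170,120),.018))
print('blue',rect(c,(S>120)&(H>95)&(H<125),(380,90,490,195),.032,10))
P=cloud(c);print('z spacer/table',np.median(P[150:175,235:262,2]),np.median(P[200:215,235:262,2]))
```

```text
sp [[588.0, -246.3, 57.6, 51.2, 12.0]]
mo [[524.2, -416.9, 34.4, 31.3, 69.8], [518.1, -406.2, 55.3, 50.3, 66.4]]
blue [[558.7, -33.5, 25.5, 12.2, 76.8], [518.2, 6.8, 21.0, 20.6, 86.9], [518.0, -72.6, 18.6, 15.3, 45.5], [477.4, -35.5, 12.9, 24.2, 2.4]]
z spacer/table 0.013878469850954867 0.0005398403432874677
```

Request:
send_rows:
  steps: "1 .001 -.0005 -.03 0 0 0;1 .001 -.0005 -.03 0 0 0;1 .001 0 -.03 0 0 0;1 0 0 -.03 0 0 0;1 0 0 -.03 0 0 0"

```text
clock: 2.23
eef_pos: [0.5863, -0.2418, 0.0793]
tool_rot: [-0.104, 0.995, 0.0, -0.001]
ft_force: [-0.2, 0.3, -0.8]
grip_width: 0.0853
grasp_force: 0.0
```

Run:
```python
from h import *
o=get_obs();print(o['eef_pos'])
c=grab('wrist');save('w2',c)
hsv=cv2.cvtColor(c['frame'],cv2.COLOR_RGB2HSV);V=hsv[...,2]
P=cloud(c);m=(P[...,2]>.008)&(P[...,2]<.02)&(np.hypot(P[...,0]-.587,P[...,1]+.244)<.045)
m=m.astype(np.uint8)
k=max(cv2.findContours(m,0,1)[0],key=cv2.contourArea);print(cv2.boundingRect(k))
print('depthrect',cv2.minAreaRect((P[m>0][:,:2]*1000).astype(np.float32)),P[m>0].mean(0))
p=cv2.projectPoints if 0 else 0
x,y,w,h=cv2.boundingRect(k)
print('colour',rect(c,(V<115),(max(x-6,0),max(y-6,0),x+w+6,y+h+6),.014))
```

```text
[ 0.58631284 -0.24175087  0.07928383]
(214, 166, 75, 70)
depthrect ((585.3598022460938, -242.2125701904297), (56.12767791748047, 56.136783599853516), 12.538073539733887) [ 0.58344577 -0.2426328   0.013843  ]
colour [[582.2, -242.5, 56.6, 54.5, 12.0]]
```

Request:
send_rows:
  steps: "1 -.002 -.0005 -.026 0 0 0;1 0 0 -.026 0 0 0;1 0 0 -.016 0 0 0;1 0 0 -.009 0 0 0;-1 0 0 0 0 0 0"

```text
clock: 2.7
eef_pos: [0.5832, -0.2417, 0.0022]
tool_rot: [-0.104, 0.995, 0.001, -0.002]
ft_force: [-0.5, 0.6, -0.2]
grip_width: 0.0753
grasp_force: 0.0
```

Request:
send_rows:
  steps: "-1 0 0 0 0 0 0;-1 0 0 0 0 0 0;-1 0 0 0 0 0 0;-1 0 0 0 0 0 0;-1 0 0 0 0 0 0"

```text
clock: 3.12
eef_pos: [0.5865, -0.2432, 0.0064]
tool_rot: [-0.104, 0.995, -0.001, 0.002]
ft_force: [-0.8, -1.1, 6.2]
grip_width: 0.0533
grasp_force: 63.7
```

Request:
send_rows:
  steps: "-1 0 0 0 0 0 0;-1 0 0 0 0 0 0;-1 0 0 0 0 0 0;-1 0 0 0 0 0 0;-1 0 0 0 0 0 0"

```text
clock: 3.53
eef_pos: [0.5865, -0.2432, 0.0064]
tool_rot: [-0.104, 0.995, -0.001, 0.002]
ft_force: [-1.0, 0.5, 6.4]
grip_width: 0.0534
grasp_force: 63.8
```

Grip is firm at 64 N. The pads swung forward onto the table and raised the tool to 6.4 mm, so placing height is floor + 6.4 mm. I'll lift and move short of the stage so the wrist camera sees the pocket.

Request:
send_rows:
  steps: "-1 0 0 .03 0 0 0;-1 0 0 .035 0 0 0;-1 0 0 .035 0 0 0;-1 -.0052 .0361 .008 0 0 .082;-1 -.0052 .0361 0 0 0 .082"

```text
clock: 3.95
eef_pos: [0.5775, -0.1723, 0.1169]
tool_rot: [-0.185, 0.983, -0.002, 0.004]
ft_force: [0.5, 0.4, -0.9]
grip_width: 0.0532
grasp_force: 63.3
```

Request:
send_rows:
  steps: "-1 -.0052 .0361 0 0 0 .082;-1 -.0052 .0361 0 0 0 .082;-1 -.0052 .0361 0 0 0 .082;-1 -.0052 .0361 0 0 0 .082;-1 -.0052 .0361 0 0 0 .082"

```text
clock: 4.37
eef_pos: [0.5478, 0.0117, 0.1125]
tool_rot: [-0.383, 0.924, -0.0, 0.0]
ft_force: [0.4, 0.8, -1.0]
grip_width: 0.0532
grasp_force: 63.3
```

```bash
cat >> h.py <<'E'
def yaw(o):
    m=R.from_quat(o['tool_rot']).as_matrix();return np.degrees(np.arctan2(m[1,1],m[0,1])),m[:,2].round(4)
def stage(c,win=None,hi=.016):
    hsv=cv2.cvtColor(c['frame'],cv2.COLOR_RGB2HSV);H,S,V=[hsv[...,i].astype(int) for i in range(3)]
    P=cloud(c);near=np.hypot(P[...,0]-.516,P[...,1]+.025)<.085
    b=(S>120)&(H>95)&(H<125)&near&(P[...,2]>.026)&(P[...,2]<.04)
    q=P[b][:,:2].astype(np.float32)*1000
    print('blue n',b.sum(),'rect',cv2.minAreaRect(q) if len(q) else None)
    pl=near&(P[...,2]>.005)&(P[...,2]<hi)
    q=P[pl][:,:2].astype(np.float32)*1000;print('plate',len(q),cv2.minAreaRect(q))
    return P,b
E
python3 - <<'E'
from h import *
o=get_obs();print(o['eef_pos'],yaw(o),o['grip_width'],o['grasp_force'])
c=grab('wrist');save('w3',c);np.savez('w3.npz',**c)
stage(c)
E
```

```text
[0.54784232 0.01166104 0.11245484] (np.float64(135.0877223467582), array([ 0., -0., -1.])) 0.053232608329637485 63.3282744884491
blue n 391 rect ((516.9653930664062, -19.225196838378906), (66.4727783203125, 66.35224151611328), 45.501583099365234)
plate 14909 ((516.8642578125, -23.298614501953125), (109.54884338378906, 110.37644958496094), 45.48381805419922)
```

View pics/w3.png

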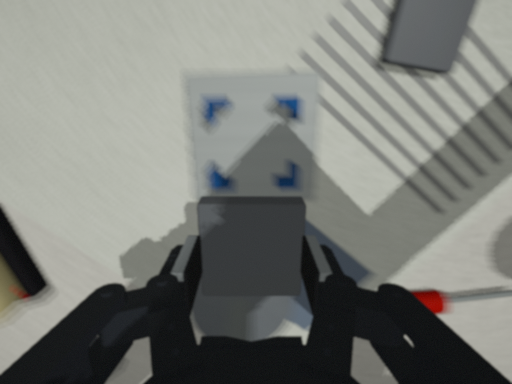

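The wrist view shows the stage with four blue corners at (215,108), (288,107), (221,178) and (287,175). The held spacer spans columns 199–305 and rows 197–296. I'll measure the two relative to each other in the same view.

Run:
```python
from h import *
o=get_obs();print(o['eef_pos'],yaw(o),o['joint_vel'].round(3))
c=grab('wrist');np.savez('w4.npz',**c)
P,b=stage(c)
z=P[200:292,203:302,2];print('z prof rows',[(r,round(float(np.median(P[r,215:290,2])),4)) for r in range(186,312,8)])
m=(np.hypot(P[...,0]-o['eef_pos'][0],P[...,1]-o['eef_pos'][1])<.048)&(P[...,2]>.114)&(P[...,2]<.128)
V=cv2.cvtColor(c['frame'],cv2.COLOR_RGB2HSV)[...,2]
m2=m&(V>35);q=P[m2][:,:2].astype(np.float32)*1000;print(len(q),cv2.minAreaRect(q),np.percentile(P[m2][:,2],[5,50,95]))
T=c['cw'];
# tool-aligned extents
M=R.from_quat(o['tool_rot']).as_matrix();l=(P[m2]-o['eef_pos'])@M
print(np.percentile(l,[1,50,99],axis=0).round(4))
# pocket corners in tool frame
l=(P[b]-o['eef_pos'])@M;print('blue tool',np.percentile(l,[1,99],axis=0).round(4))
# edges of blue on plane z=.032
hsv=cv2.cvtColor(c['frame'],cv2.COLOR_RGB2HSV);bl=(hsv[...,1]>110)&(hsv[...,0]>95)&(hsv[...,0]<125)
for k in cv2.findContours(bl[85:205,190:315].astype(np.uint8),0,1)[0]:
    if cv2.contourArea(k)<20: continue
    w=(ray(c,k[:,0]+[190,85],.032)-o['eef_pos'])@M;print(w.min(0)[:2].round(4),w.max(0)[:2].round(4))
```

```text
[0.54655779 0.01843447 0.11236547] (np.float64(135.6511768826544), array([-0.0016,  0.0056, -1.    ])) [-0.066  0.016  0.024  0.008 -0.05   0.036]
blue n 1155 rect ((517.4953002929688, -23.12710189819336), (70.55299377441406, 71.05830383300781), 45.74845504760742)
plate 15469 ((517.0149536132812, -23.180267333984375), (109.90218353271484, 110.25637817382812), 45.35713195800781)
z prof rows [(186, 0.0099), (194, 0.0008), (202, 0.1171), (210, 0.1199), (218, 0.1199), (226, 0.1198), (234, 0.1197), (242, 0.1198), (250, 0.1198), (258, 0.1199), (266, 0.1199), (274, 0.12), (282, 0.1199), (290, 0.1198), (298, 0.0143), (306, 0.0146)]
10032 ((546.675537109375, 17.39310073852539), (57.165077209472656, 80.54409790039062), 45.82033920288086) [0.11862334 0.11984573 0.12095898]
[[-0.0263 -0.0297 -0.0122]
 [ 0.0052 -0.0007 -0.0075]
 [ 0.0288  0.0272 -0.0031]]
blue tool [[ 0.0159 -0.0437  0.0788]
 [ 0.0855  0.0267  0.0855]]
[0.0161 0.0097] [0.0358 0.0268]
[ 0.0153 -0.0441] [ 0.0358 -0.0254]
[0.0699 0.0096] [0.0855 0.0269]
[ 0.0692 -0.0439] [ 0.0861 -0.0255]
```

Request:
send_rows:
  steps: "-1 -.006 -.006 -.002 0 0 0;-1 -.008 -.008 -.01 0 0 0;-1 -.008 -.008 -.01 0 0 0;-1 -.006 -.006 -.01 0 0 0;-1 0 0 -.01 0 0 0"

```text
clock: 4.88
eef_pos: [0.5188, -0.0207, 0.0696]
tool_rot: [-0.38, 0.925, -0.0, -0.001]
ft_force: [-0.5, 0.4, -0.7]
grip_width: 0.0531
grasp_force: 63.4
```

Request:
send_rows:
  steps: "-1 0 0 -.008 0 0 0;-1 0 0 0 0 0 0;-1 0 0 0 0 0 0;-1 0 0 0 0 0 0;-1 0 0 0 0 0 0"

```text
clock: 5.3
eef_pos: [0.5214, -0.0178, 0.0629]
tool_rot: [-0.382, 0.924, -0.0, 0.001]
ft_force: [1.0, -1.0, -0.8]
grip_width: 0.0536
grasp_force: 63.4
```

Run:
```python
from h import *
o=get_obs();print(o['eef_pos'],yaw(o),o['joint_vel'].round(3))
```

```text
[ 0.52144951 -0.01777689  0.06287596] (np.float64(134.8877119523877), array([ 1.4e-03, -1.0e-04, -1.0e+00])) [ 0.004 -0.004 -0.002  0.001  0.001 -0.002]
```

Request:
send_rows:
  steps: "-1 -.0037 -.0045 0 0 0 .009;-1 0 0 -.009 0 0 0;-1 0 0 -.009 0 0 0;-1 0 0 0 0 0 0;-1 0 0 0 0 0 0"

```text
clock: 5.72
eef_pos: [0.5158, -0.0223, 0.0432]
tool_rot: [-0.386, 0.923, 0.001, -0.001]
ft_force: [0.6, -0.4, -1.6]
grip_width: 0.0532
grasp_force: 63.4
```

Run:
```python
from h import *
o=get_obs();print(o['eef_pos'],yaw(o))
c=grab('wrist');save('w5',c);np.savez('w5.npz',**c)
P=cloud(c);M=R.from_quat(o['tool_rot']).as_matrix();L=(P-o['eef_pos'])@M
hsv=cv2.cvtColor(c['frame'],cv2.COLOR_RGB2HSV);bl=(hsv[...,1]>110)&(hsv[...,0]>95)&(hsv[...,0]<125)
for k in cv2.findContours(bl.astype(np.uint8),0,1)[0]:
    if cv2.contourArea(k)<25: continue
    w=(ray(c,k[:,0],.032)-o['eef_pos'])@M;
    if abs(w[:,:2]).max()<.08: print('blue',cv2.boundingRect(k),w.min(0)[:2].round(4),w.max(0)[:2].round(4))
z=o['eef_pos'][2]+.0075
m=(abs(P[...,2]-z)<.003)&(abs(L[...,0])<.045)&(abs(L[...,1])<.022)
x=L[m][:,0];print('spacer x',np.percentile(x,[.5,99.5]))
```

```text
[ 0.51579432 -0.02227245  0.04316727] (np.float64(135.39384177792357), array([-2.5e-03,  2.0e-04, -1.0e+00]))
blue (280, 172, 34, 38) [0.0181 0.0154] [0.0402 0.0341]
blue (187, 172, 34, 38) [ 0.0182 -0.0372] [ 0.0402 -0.0179]
spacer x [-0.02667481  0.02881449]
```

View pics/w5.png

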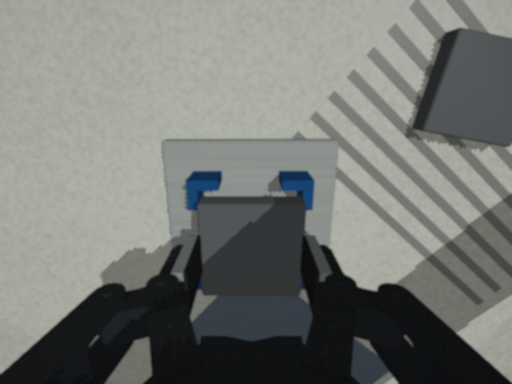

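The view shows the spacer at (252,247) centred between the front corners at (204,190) and (297,190). The remaining offset is about 1 mm, mostly settling. I'll descend gently.

Request:
send_rows:
  steps: "-1 0 .0005 0 0 0 0;-1 0 0 -.003 0 0 0;-1 0 0 -.004 0 0 0;-1 0 0 -.004 0 0 0;-1 0 0 -.004 0 0 0"

```text
clock: 6.18
eef_pos: [0.5168, -0.0219, 0.0289]
tool_rot: [-0.386, 0.923, -0.0, -0.0]
ft_force: [-0.2, -0.5, -0.7]
grip_width: 0.0533
grasp_force: 63.4
```

Request:
send_rows:
  steps: "-1 0 0 -.003 0 0 0;-1 0 0 -.003 0 0 0;-1 0 0 -.002 0 0 0;-1 0 0 0 0 0 0;-1 0 0 0 0 0 0"

```text
clock: 6.6
eef_pos: [0.5168, -0.0219, 0.0212]
tool_rot: [-0.386, 0.923, 0.0, -0.0]
ft_force: [-0.2, 0.2, 0.1]
grip_width: 0.0533
grasp_force: 63.4
```

Request:
send_rows:
  steps: "-1 0 0 -.002 0 0 0;-1 0 0 -.002 0 0 0;-1 0 0 -.0005 0 0 0;-1 0 0 0 0 0 0;-1 0 0 0 0 0 0"

```text
clock: 7.02
eef_pos: [0.5169, -0.0219, 0.0168]
tool_rot: [-0.386, 0.923, 0.0, -0.0]
ft_force: [-0.7, -0.0, -1.1]
grip_width: 0.0531
grasp_force: 63.4
```

Request:
send_rows:
  steps: "1 0 0 0 0 0 0;1 0 0 0 0 0 0;1 0 0 0 0 0 0;1 0 0 0 0 0 0;1 0 0 .01 0 0 0"

```text
clock: 7.43
eef_pos: [0.5153, -0.0218, 0.0256]
tool_rot: [-0.386, 0.923, 0.001, -0.002]
ft_force: [-0.9, -0.4, -0.5]
grip_width: 0.0855
grasp_force: 0.0
```

Request:
send_rows:
  steps: "1 0 0 .03 0 0 0;1 0 0 .03 0 0 0;1 0 0 .02 0 0 0;1 .005 .005 .01 0 0 0;1 .005 .005 0 0 0 0"

```text
clock: 7.85
eef_pos: [0.5293, -0.012, 0.1209]
tool_rot: [-0.386, 0.923, -0.001, 0.003]
ft_force: [0.9, 0.3, -0.0]
grip_width: 0.0857
grasp_force: 0.0
```

Run:
```python
from h import *
o=get_obs();print(o['eef_pos'],yaw(o),o['grip_width'])
c=grab('wrist');save('w6',c);np.savez('w6.npz',**c)
P,b=stage(c)
n=np.hypot(P[...,0]-.517,P[...,1]+.023)<.045
m=n&(P[...,2]>.018)&(P[...,2]<.029)
g=np.median(P[n&(P[...,2]>.02)&(P[...,2]<.028)][:,2])
q=P[m][:,:2].astype(np.float32)*1000;print('spacer',g,len(q),cv2.minAreaRect(q))
for dx,dy in((0,0),(.02,0),(-.02,0),(0,.02),(0,-.02)):
    k=np.hypot(P[...,0]-.517-dx,P[...,1]+.023-dy)<.004;print(np.median(P[k][:,2]).round(4),end=' ')
```

```text
[ 0.5293089  -0.01196066  0.12086418] (np.float64(135.3526048534147), array([ 7.1e-03, -2.0e-04, -1.0e+00])) 0.08565378235738316
blue n 1061 rect ((516.88623046875, -22.965011596679688), (71.75392150878906, 70.75928497314453), 45.67351531982422)
plate 8494 ((517.0403442382812, -23.3760986328125), (108.88748168945312, 110.27323913574219), 45.37699890136719)
spacer 0.0239017234472238 4382 ((517.178466796875, -23.19799041748047), (72.31039428710938, 71.13299560546875), 45.559913635253906)
0.0242 0.0239 0.0239 0.0242 0.0239
```

View pics/w6.png

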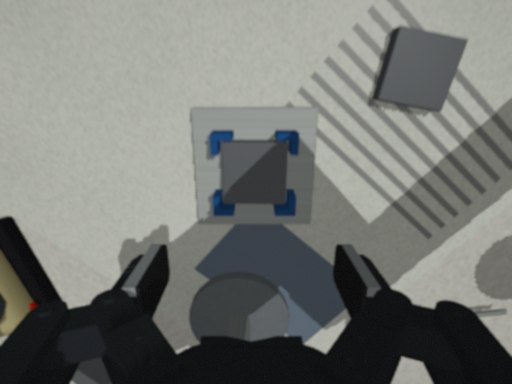

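The spacer is seated flat (top at 24 mm, centred at (253,171)). Next is the model.

Request:
send_rows:
  steps: "1 -.0013 -.039 0 0 0 .0377;1 -.0013 -.039 0 0 0 .0377;1 -.0013 -.039 0 0 0 .0377;1 -.0013 -.039 0 0 0 .0377;1 -.0013 -.039 0 0 0 .0377"

```text
clock: 8.32
eef_pos: [0.5193, -0.208, 0.1155]
tool_rot: [-0.472, 0.881, 0.001, -0.001]
ft_force: [0.9, 0.1, -0.0]
grip_width: 0.0855
grasp_force: 0.0
```

Request:
send_rows:
  steps: "1 -.0013 -.039 0 0 0 .0377;1 -.0013 -.039 0 0 0 .0377;1 -.0013 -.039 -.01 0 0 .0377;1 -.0013 -.039 -.01 0 0 .0377;1 -.0013 -.039 -.01 0 0 .0377"

```text
clock: 8.73
eef_pos: [0.5129, -0.4032, 0.085]
tool_rot: [-0.553, 0.833, 0.001, -0.0]
ft_force: [1.7, 0.7, 0.1]
grip_width: 0.0856
grasp_force: 0.0
```

Request:
send_rows:
  steps: "1 0 0 0 0 0 0;1 0 0 0 0 0 0;1 0 0 0 0 0 0;1 0 0 0 0 0 0;1 0 0 0 0 0 0"

```text
clock: 9.15
eef_pos: [0.5144, -0.4004, 0.0872]
tool_rot: [-0.553, 0.833, 0.0, 0.0]
ft_force: [0.4, 0.3, 0.1]
grip_width: 0.0852
grasp_force: 0.0
```

Run:
```python
from h import *
o=get_obs();print(o['eef_pos'],yaw(o),o['joint_vel'].round(3),o['joint_pos'].round(2))
c=grab('wrist');save('w7',c);np.savez('w7.npz',**c)
hsv=cv2.cvtColor(c['frame'],cv2.COLOR_RGB2HSV);H,S,V=[hsv[...,i].astype(int) for i in range(3)]
P=cloud(c);n=np.hypot(P[...,0]-.514,P[...,1]+.403)<.05
m=n&(P[...,2]>.012)&(P[...,2]<.035);q=P[m][:,:2].astype(np.float32)*1000;print('depth',cv2.minAreaRect(q))
m=n&(S>110)&(H>15)&(H<35)&(P[...,2]>.015);q=P[m][:,:2].astype(np.float32)*1000;print('yellow',cv2.minAreaRect(q),np.median(P[m][:,2]))
```

```text
[ 0.51436689 -0.40037926  0.08718318] (np.float64(157.10161098748665), array([ 1.e-04,  2.e-04, -1.e+00])) [ 0.004 -0.006  0.003 -0.001 -0.003 -0.002] [-0.66  0.63  0.22  1.16  0.   -1.83]
depth ((514.2300415039062, -404.80316162109375), (55.80894470214844, 56.10186767578125), 66.42105865478516)
yellow ((513.4140014648438, -404.6512451171875), (55.68659210205078, 85.93277740478516), 66.91255187988281) 0.017918215039358976
```

Request:
send_rows:
  steps: "1 -.0003 -.0043 -.02 0 0 -.006;1 0 0 -.025 0 0 0;1 0 0 -.02 0 0 0;1 0 0 -.0125 0 0 0;1 0 0 0 0 0 0"

```text
clock: 9.62
eef_pos: [0.512, -0.4037, 0.0063]
tool_rot: [-0.55, 0.835, 0.003, -0.001]
ft_force: [-1.3, 0.4, -0.4]
grip_width: 0.0854
grasp_force: 0.0
```

Request:
send_rows:
  steps: "1 0 0 0 0 0 0;-1 0 0 0 0 0 0;-1 0 0 0 0 0 0;-1 0 0 0 0 0 0;-1 0 0 0 0 0 0"

```text
clock: 10.03
eef_pos: [0.515, -0.4072, 0.012]
tool_rot: [-0.549, 0.836, -0.002, 0.001]
ft_force: [-0.0, 0.9, 5.8]
grip_width: 0.0527
grasp_force: 61.6
```

Request:
send_rows:
  steps: "-1 0 0 0 0 0 0;-1 0 0 0 0 0 0;-1 0 0 0 0 0 0;-1 0 0 0 0 0 0;-1 0 0 0 0 0 0"

```text
clock: 10.45
eef_pos: [0.5149, -0.4072, 0.012]
tool_rot: [-0.549, 0.836, -0.002, 0.001]
ft_force: [-0.2, 0.7, 5.5]
grip_width: 0.0529
grasp_force: 61.6
```

Request:
send_rows:
  steps: "-1 0 0 .02 0 0 0;-1 0 0 .035 0 0 0;-1 0 0 .035 0 0 0;-1 .0033 .0377 .01 0 0 -.0336;-1 .0033 .0377 0 0 0 -.0336"

```text
clock: 10.87
eef_pos: [0.5231, -0.334, 0.1151]
tool_rot: [-0.518, 0.855, -0.005, 0.003]
ft_force: [0.6, 0.4, -1.4]
grip_width: 0.0526
grasp_force: 63.0
```

Request:
send_rows:
  steps: "-1 .0033 .0377 0 0 0 -.0336;-1 .0033 .0377 0 0 0 -.0336;-1 .0033 .0377 0 0 0 -.0336;-1 .0033 .0377 0 0 0 -.0336;-1 .0033 .0377 0 0 0 -.0336"

```text
clock: 11.28
eef_pos: [0.5369, -0.1407, 0.1103]
tool_rot: [-0.447, 0.895, -0.001, 0.001]
ft_force: [0.8, 0.3, -1.5]
grip_width: 0.0524
grasp_force: 63.0
```

Request:
send_rows:
  steps: "-1 .0033 .0377 0 0 0 -.0336;-1 .0033 .0377 0 0 0 -.0336;-1 .0033 .0377 0 0 0 -.0336;-1 .0033 .0377 0 0 0 -.0336;-1 0 0 0 0 0 0"

```text
clock: 11.7
eef_pos: [0.5507, 0.0151, 0.1103]
tool_rot: [-0.39, 0.921, 0.001, 0.002]
ft_force: [0.5, -0.9, -1.1]
grip_width: 0.0529
grasp_force: 63.0
```

Request:
send_rows:
  steps: "-1 0 0 0 0 0 0;-1 0 0 0 0 0 0;-1 0 0 0 0 0 0;-1 0 0 0 0 0 0;-1 0 0 0 0 0 0"

```text
clock: 12.12
eef_pos: [0.5499, 0.0072, 0.1094]
tool_rot: [-0.385, 0.923, -0.0, 0.0]
ft_force: [-0.1, -0.0, -0.5]
grip_width: 0.053
grasp_force: 63.0
```

Run:
```python
from h import *
o=get_obs();e=o['eef_pos'];print(e,yaw(o),o['joint_vel'].round(3),o['grip_width'],o['grasp_force'])
c=grab('wrist');save('w8',c);np.savez('w8.npz',**c)
hsv=cv2.cvtColor(c['frame'],cv2.COLOR_RGB2HSV);H,S,V=[hsv[...,i].astype(int) for i in range(3)]
P,b=stage(c)
M=R.from_quat(o['tool_rot']).as_matrix();L=(P-e)@M
m=(abs(L[...,:2]).max(-1)<.045)&(S>110)&(H>15)&(H<35)&(P[...,2]>.08)
print('z yellow',np.percentile(P[m][:,2],[5,50,95])-e[2])
t=m&(abs(P[...,2]-np.percentile(P[m][:,2],80))<.003)
print('model tool ext',np.percentile(L[t],[.5,99.5],axis=0).round(4),cv2.minAreaRect(L[t][:,:2].astype(np.float32)*1000))
q=L[b];print('blue tool',np.percentile(q,[.5,99.5],axis=0).round(4))
```

```text
[0.54985892 0.0071531  0.10939488] (np.float64(135.33940818816188), array([ 1.e-04, -1.e-04, -1.e+00])) [ 0.002  0.001 -0.003 -0.001  0.001  0.   ] 0.053008836989661044 63.0000114440918
blue n 1208 rect ((517.3885498046875, -22.719337463378906), (70.31349182128906, 71.23870086669922), 45.35264587402344)
plate 10147 ((516.926513671875, -23.28382110595703), (109.09648132324219, 110.36736297607422), 45.31418228149414)
z yellow [-0.00255512  0.00582738  0.00696435]
model tool ext [[-0.0296 -0.028  -0.0085]
 [ 0.0258  0.0263 -0.0037]] ((-2.0790023803710938, -0.7306728363037109), (56.496971130371094, 55.76710510253906), 0.1256140172481537)
blue tool [[ 0.0092 -0.0332  0.0758]
 [ 0.0792  0.0374  0.0829]]
```

Held model offset is measured: shift (-.0347,-.0311), with the seat at TCP z≈.036.

Request:
send_rows:
  steps: "-1 -.0087 -.0078 -.01 0 0 0;-1 -.0087 -.0078 -.01 0 0 0;-1 -.0087 -.0078 -.015 0 0 0;-1 -.0086 -.0077 -.012 0 0 0;-1 0 0 -.01 0 0 0"

```text
clock: 12.58
eef_pos: [0.5128, -0.0243, 0.0512]
tool_rot: [-0.385, 0.923, 0.0, -0.002]
ft_force: [-0.6, 0.1, -1.2]
grip_width: 0.0527
grasp_force: 63.0
```

Request:
send_rows:
  steps: "-1 0 0 0 0 0 0;-1 0 0 0 0 0 0;-1 0 0 0 0 0 0;-1 0 0 0 0 0 0;-1 0 0 0 0 0 0"

```text
clock: 13.0
eef_pos: [0.5163, -0.0223, 0.0531]
tool_rot: [-0.387, 0.922, -0.0, 0.001]
ft_force: [0.1, 0.3, -0.4]
grip_width: 0.0527
grasp_force: 63.0
```

Run:
```python
from h import *
o=get_obs();e=o['eef_pos'];print(e,yaw(o),o['joint_vel'].round(3))
c=grab('wrist');np.savez('w9.npz',**c)
P,b=stage(c)
M=R.from_quat(o['tool_rot']).as_matrix();L=(P-e)@M
hsv=cv2.cvtColor(c['frame'],cv2.COLOR_RGB2HSV);bl=(hsv[...,1]>110)&(hsv[...,0]>95)&(hsv[...,0]<125)&(P[...,2]>.029)&(P[...,2]<.036)
q=L[bl&(abs(L[...,:2]).max(-1)<.06)];print('blue tool',len(q),np.percentile(q,[.5,99.5],axis=0).round(4))
```

```text
[ 0.51632645 -0.02228994  0.0530965 ] (np.float64(135.50141200648088), array([ 0.002, -0.   , -1.   ])) [ 0.001  0.001 -0.008 -0.     0.    -0.001]
blue n 1118 rect ((497.84197998046875, -42.85154724121094), (18.17837905883789, 71.74847412109375), 46.05713653564453)
plate 9244 ((516.4456787109375, -23.874465942382812), (108.58206939697266, 110.18083190917969), 45.52461242675781)
blue tool 1009 [[ 0.0188 -0.0365  0.0197]
 [ 0.0363  0.0345  0.0239]]
```

Request:
send_rows:
  steps: "-1 -.0011 -.0016 0 0 0 -.002;-1 0 0 -.003 0 0 0;-1 0 0 -.003 0 0 0;-1 0 0 -.003 0 0 0;-1 0 0 -.002 0 0 0"

```text
clock: 13.47
eef_pos: [0.5137, -0.0241, 0.0407]
tool_rot: [-0.386, 0.923, 0.0, -0.0]
ft_force: [0.6, 0.6, -0.8]
grip_width: 0.0528
grasp_force: 63.0
```

Request:
send_rows:
  steps: "-1 0 0 -.002 0 0 0;-1 0 0 -.002 0 0 0;-1 0 0 -.001 0 0 0;-1 0 0 0 0 0 0;-1 0 0 0 0 0 0"

```text
clock: 13.88
eef_pos: [0.5141, -0.0242, 0.0363]
tool_rot: [-0.386, 0.923, -0.0, 0.0]
ft_force: [-0.3, -0.1, -0.6]
grip_width: 0.0527
grasp_force: 63.0
```

Request:
send_rows:
  steps: "-1 .0008 .0002 0 0 0 0;-1 0 0 -.0005 0 0 0;-1 0 0 0 0 0 0;-1 0 0 0 0 0 0;1 0 0 0 0 0 0"

```text
clock: 14.3
eef_pos: [0.515, -0.024, 0.0359]
tool_rot: [-0.386, 0.923, -0.0, 0.0]
ft_force: [0.5, 0.8, 0.3]
grip_width: 0.0629
grasp_force: 0.0
```

Request:
send_rows:
  steps: "1 0 0 0 0 0 0;1 0 0 0 0 0 0;1 0 0 0 0 0 0;1 0 0 .01 0 0 0;1 0 0 .03 0 0 0"

```text
clock: 14.72
eef_pos: [0.5111, -0.0238, 0.0728]
tool_rot: [-0.386, 0.923, 0.002, -0.004]
ft_force: [-0.0, 0.1, 0.0]
grip_width: 0.0853
grasp_force: 0.0
```

Request:
send_rows:
  steps: "1 0 0 .03 0 0 0;1 .005 .005 .02 0 0 0;1 .005 .005 0 0 0 0;1 0 0 0 0 0 0;1 0 0 0 0 0 0"

```text
clock: 15.13
eef_pos: [0.5246, -0.0138, 0.1256]
tool_rot: [-0.386, 0.923, 0.0, -0.0]
ft_force: [-0.7, 0.1, 0.1]
grip_width: 0.0856
grasp_force: 0.0
```

Run:
```python
from h import *
o=get_obs();e=o['eef_pos'];print(e,yaw(o),o['joint_vel'].round(3),o['joint_pos'].round(3))
c=grab('wrist');save('w10',c);np.savez('w10.npz',**c)
P,b=stage(c)
hsv=cv2.cvtColor(c['frame'],cv2.COLOR_RGB2HSV);H,S,V=[hsv[...,i].astype(int) for i in range(3)]
m=(np.hypot(P[...,0]-.517,P[...,1]+.023)<.05)&(S>100)&(H>15)&(H<35)&(P[...,2]>.037)
print('yellow',cv2.minAreaRect(P[m][:,:2].astype(np.float32)*1000),np.percentile(P[m][:,2],[5,25,50,75,95]).round(4))
A=np.c_[P[m][:,:2],np.ones(m.sum())];print('plane',np.linalg.lstsq(A,P[m][:,2],rcond=None)[0].round(4))
# magnifier from fresh top+side
for n in('top','side'):
    c=grab(n);np.savez(n+'1.npz',**c)
    Q=cloud(c);f=cv2.cvtColor(c['frame'],cv2.COLOR_RGB2HSV)
    g=(f[...,1]>90)&(f[...,0]>40)&(f[...,0]<90)&(np.hypot(Q[...,0]-.54,Q[...,1]-.29)<.06)&(Q[...,2]>.1)
    print(n,'knob px',np.argwhere(g).mean(0)[::-1] if g.any() else 0,g.sum(),Q[g].mean(0).round(4) if g.any() else 0,np.percentile(Q[g],[0,100],axis=0).round(3).tolist() if g.any() else 0)
    r=(Q[...,2]>.29)&(Q[...,2]<.335)&(Q[...,0]>.45)&(Q[...,0]<.8)&(Q[...,1]>0)&(Q[...,1]<.6)
    d=Q[r];
    if len(d): print(' rack',cv2.minAreaRect(d[:,:2].astype(np.float32)*1000),d[:,2].mean())
    # knuckle
    k=(np.hypot(Q[...,0]-.64,Q[...,1]-.085)<.03)&(Q[...,2]>.126)&(Q[...,2]<.15);print(' knuckle',k.sum(),cv2.minEnclosingCircle(Q[k][:,:2].astype(np.float32)*1000))
    l=(np.hypot(Q[...,0]-.57,Q[...,1]-.24)<.075)&(Q[...,2]>.105)&(Q[...,2]<.138)
    print(' lens blob',l.sum(),cv2.minEnclosingCircle(Q[l][:,:2].astype(np.float32)*1000),Q[l].mean(0).round(4))
```

```text
[ 0.52457292 -0.01379647  0.12562762] (np.float64(135.3911107086157), array([-5.e-04, -1.e-04, -1.e+00])) [-0.006  0.014 -0.032 -0.001 -0.    -0.   ] [-0.026  0.359 -0.116  1.096 -0.    -0.818]
blue n 801 rect ((516.2791748046875, -23.615478515625), (70.65738677978516, 70.90109252929688), 45.48195266723633)
plate 7550 ((517.0043334960938, -23.346435546875), (108.94979095458984, 110.36598205566406), 45.43113327026367)
yellow ((511.5587158203125, -17.805450439453125), (55.28011703491211, 70.59278869628906), 45.5781364440918) [0.0406 0.0414 0.0419 0.0424 0.0431]
plane [0.0054 0.012  0.0395]
top knob px [149.2173913  209.82608696] 23 [0.5417 0.287  0.1764] [[0.525, 0.256, 0.134], [0.55, 0.297, 0.314]]
 rack ((641.0111694335938, 325.5823974609375), (244.16419982910156, 394.6262512207031), 4.799103260040283) 0.3148772800633888
 knuckle 137 ((640.29150390625, 91.03224182128906), 24.022666931152344)
 lens blob 856 ((569.5074462890625, 238.20948791503906), 73.53746032714844) [0.5732 0.2391 0.1237]
side knob px [206.         161.54545455] 11 [0.5478 0.29   0.1414] [[0.542, 0.284, 0.13], [0.552, 0.297, 0.153]]
 rack ((639.1044921875, 263.900634765625), (527.4645385742188, 280.4702453613281), 88.74273681640625) 0.31480672461422293
 knuckle 8 ((655.6937255859375, 75.61048889160156), 9.909626960754395)
 lens blob 517 ((573.1699829101562, 240.0589599609375), 73.55042266845703) [0.5719 0.2377 0.123 ]
```

View pics/w10.png

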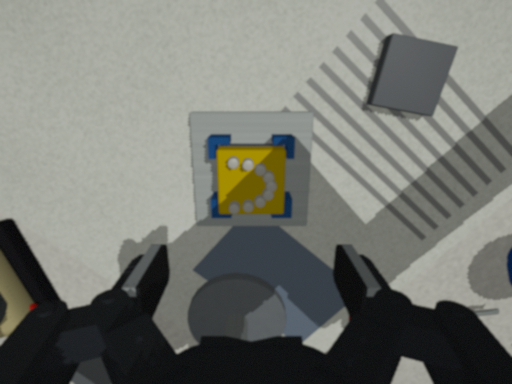

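The model sits flat and square in the corners (base top at 42 mm, centre pixel (251,180)). Now I'll move to a pre-approach pose in front of the rack, heading 10° and tilted 42°.

Request:
send_rows:
  steps: "1 -.0145 .0284 .0124 0 0 -.0618;1 -.0145 .0284 .0124 0 0 -.0618;1 -.0145 .0284 .0124 0 0 -.0618;1 -.0145 .0284 .0124 0 0 -.0618;1 -.0145 .0284 .0064 0 0 -.0618"

```text
clock: 15.7
eef_pos: [0.4515, 0.1288, 0.1822]
tool_rot: [-0.237, 0.972, -0.0, -0.0]
ft_force: [0.3, 0.3, 0.3]
grip_width: 0.0853
grasp_force: 0.0
```

Request:
send_rows:
  steps: "1 -.0145 .0284 0 0 0 -.0618;1 -.0145 .0284 0 0 0 -.0618;1 -.0145 .0284 0 0 0 -.0618;1 -.0145 .0284 0 0 0 -.0618;1 -.0145 .0284 0 0 0 -.0618"

```text
clock: 16.12
eef_pos: [0.3783, 0.2705, 0.1808]
tool_rot: [-0.085, 0.996, -0.001, -0.001]
ft_force: [1.0, -0.4, 0.1]
grip_width: 0.0848
grasp_force: 0.0
```

Request:
send_rows:
  steps: "1 0 0 0 .0182 -.1034 0;1 0 0 0 .0182 -.1034 0;1 0 0 0 .0182 -.1034 0;1 0 0 0 .0182 -.1034 0;1 0 0 0 .0182 -.1034 0"

```text
clock: 16.53
eef_pos: [0.3794, 0.2694, 0.1814]
tool_rot: [-0.083, 0.962, 0.023, 0.26]
ft_force: [0.2, 0.0, -0.1]
grip_width: 0.0856
grasp_force: 0.0
```

Request:
send_rows:
  steps: "1 0 0 0 .0182 -.1034 0;1 0 0 0 .0182 -.1034 0;1 0 0 0 0 0 0;1 0 0 0 0 0 0;1 0 0 0 0 0 0"

```text
clock: 16.95
eef_pos: [0.3807, 0.271, 0.1828]
tool_rot: [-0.081, 0.93, 0.032, 0.357]
ft_force: [-0.2, 0.5, -0.4]
grip_width: 0.0853
grasp_force: 0.0
```

Run:
```python
from h import *
o=get_obs();e=o['eef_pos'];print(e,yaw(o),o['joint_vel'].round(3),o['joint_pos'].round(3))
c=grab('wrist');save('w11',c);np.savez('w11.npz',**c)
# fingertip geometry in tool frame, open vs closed on 56mm
for n in('w10','w9'):
    d=dict(np.load(n+'.npz'));K=d['camera_matrix'];z=d['range_z'];v,u=np.mgrid[:384,:512]
    p=np.stack([(u-K[0,2])/K[0,0]*z,(v-K[1,2])/K[1,1]*z,z],-1)@d['T_tool_cam'][:3,:3].T+d['T_tool_cam'][:3,3]
    for s in(1,-1):
        m=(z>0)&(abs(p[...,0])<.013)&(s*p[...,1]>.027)&(s*p[...,1]<.06)&(p[...,2]<.02)
        print(n,s,m.sum(),p[m][:,2].max().round(4) if m.any() else 0)
# foot centre from wrist view w10
d=dict(np.load('w10.npz'));P=cloud(d)
m=(P[...,2]>.011)&(P[...,2]<.018)&(np.hypot(P[...,0]-.645,P[...,1]-.085)<.07);print('foot',m.sum(),cv2.minEnclosingCircle(P[m][:,:2].astype(np.float32)*1000))
# knob/magnifier
P=cloud(c);hsv=cv2.cvtColor(c['frame'],cv2.COLOR_RGB2HSV)
g=(hsv[...,1]>90)&(hsv[...,0]>40)&(hsv[...,0]<90)&(P[...,2]>.12)&(P[...,2]<.19)&(P[...,0]>.48)&(P[...,0]<.62)
print('knob',g.sum());
if g.any():
    print(P[g].mean(0).round(4),np.percentile(P[g],[2,98],axis=0).round(4).tolist(),np.argwhere(g).mean(0)[::-1])
```

```text
[0.38067265 0.27099547 0.1827712 ] (np.float64(99.95592893760555), array([ 0.6596,  0.1167, -0.7425])) [-0.015  0.006  0.051 -0.009 -0.006 -0.   ] [ 0.917 -0.146 -0.814  0.316 -0.47   0.599]
w10 1 6387 -0.013
w10 -1 5356 -0.0128
w9 1 9460 -0.0073
w9 -1 10154 -0.0043
foot 4503 ((646.4075927734375, 84.3984603881836), 54.995262145996094)
knob 499
[0.5448 0.2931 0.1539] [[0.5422, 0.2872, 0.1303], [0.5495, 0.2995, 0.175]] [245.58316633 269.37875752]
```

View pics/w11.png

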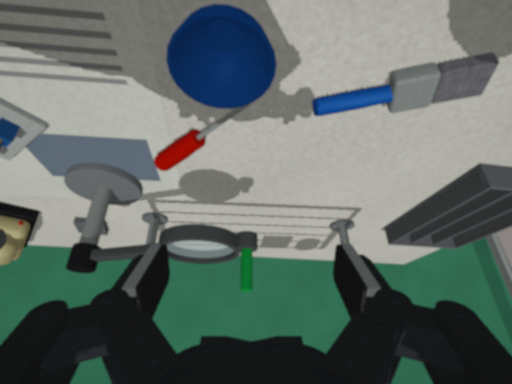

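The tilted wrist view shows the green knob standing at (246,269), with the lens ring at (200,243), the arm running to the post at (85,255), and clear room ahead. The foot fit puts the post at (.6464,.0844). The knob axis is ≈(.549,.2934), which is 0.231 m from the post and so consistent. Approaching.

Request:
send_rows:
  steps: "1 .011 -.0005 -.012 0 0 0;1 .011 -.0005 -.012 0 0 0;1 .011 -.0005 -.012 0 0 0;1 .02 .0035 0 0 0 0;1 .02 .0035 0 0 0 0"

```text
clock: 17.42
eef_pos: [0.4553, 0.276, 0.1461]
tool_rot: [-0.08, 0.93, 0.031, 0.357]
ft_force: [0.6, 0.9, 0.2]
grip_width: 0.0857
grasp_force: 0.0
```

Request:
send_rows:
  steps: "1 .02 .0035 0 0 0 0;1 .02 .0035 0 0 0 0;1 .015 .0026 0 0 0 0;1 0 0 0 0 0 0;1 0 0 0 0 0 0"

```text
clock: 17.83
eef_pos: [0.5104, 0.2854, 0.1468]
tool_rot: [-0.08, 0.93, 0.031, 0.358]
ft_force: [-0.9, -0.3, 0.3]
grip_width: 0.0856
grasp_force: 0.0
```

Request:
send_rows:
  steps: "1 0 0 0 0 0 0;1 0 0 0 0 0 0;1 0 0 0 0 0 0;1 0 0 0 0 0 0;1 0 0 0 0 0 0"

```text
clock: 18.25
eef_pos: [0.5075, 0.2852, 0.146]
tool_rot: [-0.081, 0.93, 0.032, 0.358]
ft_force: [-0.3, 0.1, -1.2]
grip_width: 0.0858
grasp_force: 0.0
```

Run:
```python
from h import *
o=get_obs();e=o['eef_pos'];M=R.from_quat(o['tool_rot']).as_matrix();print(e,yaw(o),o['joint_vel'].round(3),o['joint_pos'].round(3),o['ft_force'])
c=grab('wrist');np.savez('w12.npz',**c)
P=cloud(c);hsv=cv2.cvtColor(c['frame'],cv2.COLOR_RGB2HSV)
g=(hsv[...,1]>90)&(hsv[...,0]>40)&(hsv[...,0]<90)&(P[...,2]>.12)&(P[...,2]<.19)&(P[...,0]>.48)&(P[...,0]<.62)
print('knob',g.sum(),P[g].mean(0).round(4),np.percentile(P[g],[2,98],axis=0).round(4).tolist(),np.argwhere(g).mean(0)[::-1])
for z0 in(.135,.145,.155,.165):
    s=g&(abs(P[...,2]-z0)<.004);l=(P[s]-e)@M;print(z0,s.sum(),np.percentile(l,[3,50,97],axis=0).round(4).tolist())
```

```text
[0.50746368 0.28524752 0.14595333] (np.float64(99.99110343586123), array([ 0.6604,  0.1167, -0.7418])) [-0.001  0.001  0.002 -0.003 -0.002 -0.   ] [ 0.683  0.12  -0.696  0.086 -0.332  0.392] [-0.31342755  0.09004555 -1.21829762]
knob 1646 [0.5387 0.2917 0.1559] [[0.4871, 0.2386, 0.13], [0.5498, 0.325, 0.1801]] [253.70413123 278.2818955 ]
0.135 194 [[-0.0237, -0.0042, 0.0304], [-0.0208, 0.0014, 0.0335], [-0.0176, 0.007, 0.0373]]
0.145 237 [[-0.0317, -0.0055, 0.0229], [-0.0278, 0.0013, 0.0263], [-0.0242, 0.0074, 0.0301]]
0.155 267 [[-0.0379, -0.0054, -0.0139], [-0.0344, 0.0012, 0.0186], [-0.002, 0.0416, 0.0223]]
0.165 342 [[-0.0448, -0.0564, -0.0288], [-0.0406, 0.0012, 0.0106], [0.0069, 0.0417, 0.0151]]
```

Request:
send_rows:
  steps: "1 .02 .004 0 0 0 0;1 .02 .0036 0 0 0 0;1 .0143 .003 0 0 0 0;1 0 0 0 0 0 0;1 0 0 0 0 0 0"

```text
clock: 18.72
eef_pos: [0.5622, 0.2957, 0.1456]
tool_rot: [-0.081, 0.93, 0.031, 0.358]
ft_force: [-0.1, -0.3, 0.5]
grip_width: 0.085
grasp_force: 0.0
```

Request:
send_rows:
  steps: "1 0 0 0 0 0 0;-1 0 0 0 0 0 0;-1 0 0 0 0 0 0;-1 0 0 0 0 0 0;-1 0 0 0 0 0 0"

```text
clock: 19.13
eef_pos: [0.5618, 0.2957, 0.1458]
tool_rot: [-0.081, 0.93, 0.031, 0.358]
ft_force: [-0.2, -0.3, -0.1]
grip_width: 0.0392
grasp_force: 0.0
```

Request:
send_rows:
  steps: "-1 0 0 0 0 0 0;-1 0 0 0 0 0 0;-1 0 0 0 0 0 0;-1 0 0 0 0 0 0;-1 0 0 0 0 0 0"

```text
clock: 19.55
eef_pos: [0.5618, 0.2971, 0.1461]
tool_rot: [-0.082, 0.93, 0.033, 0.358]
ft_force: [-2.6, 4.2, 0.7]
grip_width: 0.0123
grasp_force: 58.4
```

The knob is held at 58 N with small forces. I'll compute the arc table.

Run:
```python
import numpy as np
for k in range(30):
    a=np.radians(206.55+3.5*k);print(k,'%.4f %.4f'%(.01405*np.cos(a),.01405*np.sin(a)),end=' | ')
```

```text
0 -0.0126 -0.0063 | 1 -0.0122 -0.0070 | 2 -0.0117 -0.0078 | 3 -0.0112 -0.0085 | 4 -0.0107 -0.0091 | 5 -0.0101 -0.0098 | 6 -0.0095 -0.0104 | 7 -0.0088 -0.0109 | 8 -0.0081 -0.0114 | 9 -0.0074 -0.0119 | 10 -0.0067 -0.0124 | 11 -0.0059 -0.0127 | 12 -0.0051 -0.0131 | 13 -0.0043 -0.0134 | 14 -0.0035 -0.0136 | 15 -0.0027 -0.0138 | 16 -0.0018 -0.0139 | 17 -0.0010 -0.0140 | 18 -0.0001 -0.0140 | 19 0.0007 -0.0140 | 20 0.0016 -0.0140 | 21 0.0025 -0.0138 | 22 0.0033 -0.0137 | 23 0.0041 -0.0134 | 24 0.0049 -0.0132 | 25 0.0057 -0.0128 | 26 0.0065 -0.0125 | 27 0.0072 -0.0120 | 28 0.0080 -0.0116 | 29 0.0087 -0.0111 |
```

Request:
send_rows:
  steps: "-1 -.0126 -.0063 0 0 0 0;-1 -.0122 -.007 0 0 0 0;-1 -.0117 -.0078 0 0 0 0;-1 -.0112 -.0085 0 0 0 0;-1 -.0107 -.0091 0 0 0 0"

```text
clock: 19.97
eef_pos: [0.5031, 0.2595, 0.146]
tool_rot: [-0.083, 0.93, 0.034, 0.358]
ft_force: [-0.6, 7.3, -2.1]
grip_width: 0.0118
grasp_force: 58.7
```

Request:
send_rows:
  steps: "-1 -.0101 -.0098 0 0 0 0;-1 -.0095 -.0104 0 0 0 0;-1 -.0088 -.0109 0 0 0 0;-1 -.0081 -.0114 0 0 0 0;-1 -.0074 -.0119 0 0 0 0"

```text
clock: 20.38
eef_pos: [0.4579, 0.2072, 0.1458]
tool_rot: [-0.085, 0.93, 0.037, 0.357]
ft_force: [-9.7, 12.9, 2.5]
grip_width: 0.0121
grasp_force: 58.5
```

Request:
send_rows:
  steps: "-1 -.0067 -.0124 0 0 0 0;-1 -.0059 -.0127 0 0 0 0;-1 -.0051 -.0131 0 0 0 0;-1 -.0043 -.0134 0 0 0 0;-1 -.0035 -.0136 0 0 0 0"

```text
clock: 20.8
eef_pos: [0.4307, 0.1435, 0.1456]
tool_rot: [-0.087, 0.93, 0.039, 0.356]
ft_force: [-28.3, 14.8, 18.7]
grip_width: 0.0123
grasp_force: 63.0
```

Force is building up, so the arc radius is slightly off. I'll fit the circle to the measured points before going on.

Run:
```python
from h import *
from scipy.optimize import least_squares as ls
o=get_obs();print(o['eef_pos'],yaw(o),o['ft_force'].round(1),o['ft_torque'].round(2))
T=[([.5618,.2971],[-.082,.93,.033,.358]),([.5031,.2595],[-.083,.93,.034,.358]),([.4579,.2072],[-.085,.93,.037,.357]),([.4307,.1435],[-.087,.93,.039,.356])]
G=np.array([np.array(p)-.019*R.from_quat(q).as_matrix()[:2,2] for p,q in T]);print(G.round(4).tolist())
f=ls(lambda c:np.hypot(*(G-c).T)-.23,[.646,.084]);print('C r fixed',f.x,f.fun)
f=ls(lambda c:np.hypot(*(G-c[:2]).T)-c[2],[.646,.084,.23]);print('C r free',f.x,f.fun)
```

```text
[0.43074768 0.14345386 0.14559001] (np.float64(100.94184590163202), array([ 0.655 ,  0.1352, -0.7434])) [-28.3  14.8  18.7] [2.5  2.36 3.33]
[[0.5493, 0.2948], [0.4906, 0.2572], [0.4454, 0.2047], [0.4183, 0.1409]]
C r fixed [0.64109468 0.08371669] [ 2.12803562e-04 -3.38156909e-04  8.17477911e-05  6.94102058e-05]
C r free [0.64340209 0.08174956 0.23286948] [ 7.13997624e-05 -2.09174813e-04  2.09843346e-04 -7.20651341e-05]
```

The hinge centre is at about (.642,.083). The knob is already clear of the rack, so I'll open briefly to relieve the load and re-measure.

Request:
send_rows:
  steps: "-1 -.003 .005 0 0 0 0;0 0 0 0 0 0 0;0 0 0 0 0 0 0;0 0 0 0 0 0 0;0 0 0 0 0 0 0"

```text
clock: 21.22
eef_pos: [0.4318, 0.1424, 0.1459]
tool_rot: [-0.081, 0.93, 0.031, 0.358]
ft_force: [0.1, -0.1, -0.1]
grip_width: 0.0428
grasp_force: 0.0
```

Request:
send_rows:
  steps: "0 0 0 0 0 0 0;0 0 0 0 0 0 0;0 0 0 0 0 0 0;0 0 0 0 0 0 0;0 0 0 0 0 0 0"

```text
clock: 21.63
eef_pos: [0.4314, 0.1424, 0.1457]
tool_rot: [-0.081, 0.93, 0.031, 0.358]
ft_force: [-0.2, 0.4, -0.4]
grip_width: 0.0427
grasp_force: 0.0
```

Run:
```python
from h import *
o=get_obs();e=o['eef_pos'];M=R.from_quat(o['tool_rot']).as_matrix();print(e,yaw(o),o['grip_width'],o['joint_pos'].round(2),'G',e-.019*M[:,2])
c=grab('wrist');save('w13',c);np.savez('w13.npz',**c)
P=cloud(c);hsv=cv2.cvtColor(c['frame'],cv2.COLOR_RGB2HSV)
g=(hsv[...,1]>90)&(hsv[...,0]>40)&(hsv[...,0]<90)&(P[...,2]>.12)&(P[...,2]<.19)
L=(P-e)@M;g&=(abs(L[...,1])<.02)
print('knob',g.sum(),np.percentile(P[g],[2,50,98],axis=0).round(4).tolist(),'tool y',np.percentile(L[g][:,1],[2,98]).round(4))
for n in('top','side'):
    c=grab(n);np.savez(n+'2.npz',**c);Q=cloud(c);f=cv2.cvtColor(c['frame'],cv2.COLOR_RGB2HSV)
    if n=='top':save('top2',c)
    l=(np.hypot(Q[...,0]-.48,Q[...,1]-.125)<.06)&(Q[...,2]>.108)&(Q[...,2]<.132)
    print(n,'lens',l.sum(),cv2.minEnclosingCircle(Q[l][:,:2].astype(np.float32)*1000))
```

```text
[0.43138983 0.14238513 0.14574405] (np.float64(99.94937379797125), array([ 0.6603,  0.1161, -0.742 ])) 0.04272909331100639 [ 0.43 -0.18 -0.99  0.04 -0.17  0.2 ] G [0.41884403 0.14017911 0.15984144]
knob 2519 [[0.415, 0.1317, 0.1281], [0.4172, 0.1378, 0.1549], [1.6762, 0.3518, 0.175]] tool y [-0.009   0.0055]
top lens 981 ((480.6611328125, 126.65562438964844), 59.300846099853516)
side lens 493 ((483.990478515625, 121.87572479248047), 55.173255920410156)
```

View pics/top2.png

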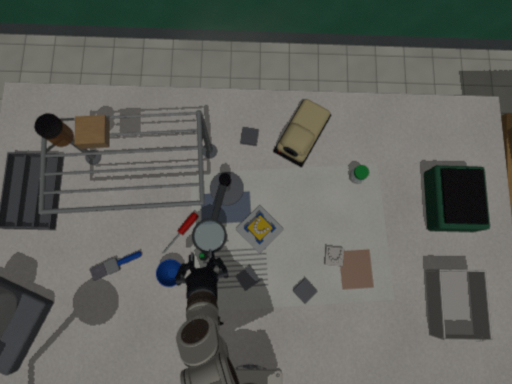

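The top view shows the arm swung to about 166°, with the lens at (210,236), the knob near (203,252) and the stage with model at (260,229). The remaining motion is mostly sideways, so I'll push with the fingers loosely caged (about 26 mm opening) so the knob is not clamped.

Request:
send_rows:
  steps: "-.4 0 0 0 0 0 0;-.4 0 0 0 0 0 0;-.4 -.001 -.0125 0 0 0 0;-.4 -.0027 -.0138 0 0 0 0;-.4 -.0018 -.0139 0 0 0 0"

```text
clock: 22.2
eef_pos: [0.4257, 0.1041, 0.1463]
tool_rot: [-0.083, 0.929, 0.034, 0.358]
ft_force: [-1.7, 4.6, 1.3]
grip_width: 0.0256
grasp_force: 2.6
```

Request:
send_rows:
  steps: "-.4 -.001 -.014 0 0 0 0;-.4 -.0001 -.014 0 0 0 0;-.4 .0007 -.014 0 0 0 0;-.4 .0016 -.014 0 0 0 0;-.4 .0025 -.0138 0 0 0 0"

```text
clock: 22.62
eef_pos: [0.4286, 0.0333, 0.1455]
tool_rot: [-0.082, 0.93, 0.033, 0.358]
ft_force: [-2.7, 3.6, 1.0]
grip_width: 0.0258
grasp_force: 2.3
```

Forces are about 4 N, as expected. Continuing, then stopping short to measure.

Request:
send_rows:
  steps: "-.4 .0033 -.0137 0 0 0 0;-.4 .0041 -.0134 0 0 0 0;-.4 .0049 -.0132 0 0 0 0;-.4 .0057 -.0128 0 0 0 0;-.4 .0065 -.0125 0 0 0 0"

```text
clock: 23.03
eef_pos: [0.4529, -0.0324, 0.1449]
tool_rot: [-0.081, 0.93, 0.033, 0.357]
ft_force: [-2.3, 4.4, 1.2]
grip_width: 0.0257
grasp_force: 2.1
```

Request:
send_rows:
  steps: "-.4 .004 -.006 0 0 0 0;-.4 .002 -.003 0 0 0 0;-.4 0 0 0 0 0 0;-.4 0 0 0 0 0 0;-.4 0 0 0 0 0 0"

```text
clock: 23.45
eef_pos: [0.4603, -0.0422, 0.1462]
tool_rot: [-0.081, 0.93, 0.031, 0.358]
ft_force: [0.6, 0.0, -0.1]
grip_width: 0.0255
grasp_force: 0.0
```

```bash
cat > m.py <<'E'
from h import *
from scipy.optimize import least_squares as ls
def meas():
    o=get_obs();e=o['eef_pos'];M=R.from_quat(o['tool_rot']).as_matrix();print(e,yaw(o)[0],o['grip_width'],o['ft_force'].round(1),'G',(e-.019*M[:,2]).round(4))
    for n in('top','side','wrist'):
        c=grab(n);np.savez(n+'3.npz',**c);Q=cloud(c);f=cv2.cvtColor(c['frame'],cv2.COLOR_RGB2HSV);H,S,V=[f[...,i].astype(int) for i in range(3)]
        l=(np.hypot(Q[...,0]-.517,Q[...,1]+.023)<.075)&(Q[...,2]>.112)&(Q[...,2]<.134)
        # ring seen as dark pixels at lens height
        d=l&(V<90);p=Q[d][:,:2]
        if len(p)>30:
            fit=ls(lambda t:np.hypot(*(p-t).T)-.045,p.mean(0),loss='soft_l1',f_scale=.004);print(n,'lens ring',len(p),fit.x.round(4),'med r',np.median(np.hypot(*(p-fit.x).T)).round(4),end=' ')
        print('circ',l.sum(),cv2.minEnclosingCircle(Q[l][:,:2].astype(np.float32)*1000) if l.any() else 0)
        y=(np.hypot(Q[...,0]-.517,Q[...,1]+.023)<.09)&(Q[...,2]>.006)&(Q[...,2]<.014)
        if y.any(): print('   plate',cv2.minAreaRect(Q[y][:,:2].astype(np.float32)*1000))
        g=(S>90)&(H>40)&(H<90)&(Q[...,2]>.13)&(Q[...,2]<.185)&(np.hypot(Q[...,0]-.46,Q[...,1]+.05)<.06)
        if g.any(): print('   knob',g.sum(),np.percentile(Q[g],[5,50,95],axis=0).round(4).tolist())
        k=(np.hypot(Q[...,0]-.643,Q[...,1]-.084)<.03)&(Q[...,2]>.13)&(Q[...,2]<.145)
        if k.sum()>20: print('   knuckle',k.sum(),cv2.minEnclosingCircle(Q[k][:,:2].astype(np.float32)*1000),np.median(Q[k][:,:2],axis=0).round(4))
meas()
E
python3 m.py
```

```text
[ 0.46034917 -0.0422285   0.14616725] 99.9451390640515 0.025532561339095573 [ 0.6  0.  -0.1] G [ 0.4478 -0.0444  0.1603]
top lens ring 373 [ 0.5034 -0.0039] med r 0.0465 circ 1006 ((509.187744140625, -10.334073066711426), 72.471435546875)
   plate ((513.845458984375, -27.403244018554688), (155.15380859375, 172.74298095703125), 29.9310245513916)
   knob 28 [[0.4455, -0.043, 0.1385], [0.4513, -0.0374, 0.174], [0.4603, -0.032, 0.1772]]
   knuckle 119 ((642.5394897460938, 81.03376770019531), 22.53717803955078) [0.644  0.0855]
side lens ring 152 [ 0.5076 -0.0074] med r 0.047 circ 487 ((520.5546264648438, -9.855085372924805), 63.36452102661133)
   plate ((515.521728515625, -41.92084503173828), (122.14889526367188, 172.71202087402344), 84.77491760253906)
   knob 14 [[0.4471, -0.0446, 0.1675], [0.4515, -0.0393, 0.1729], [0.4571, -0.0331, 0.1778]]
   knuckle 57 ((644.1813354492188, 81.96985626220703), 20.23387908935547) [0.6423 0.0826]
wrist lens ring 3850 [ 0.498  -0.0085] med r 0.0453 circ 5942 ((505.95458984375, -8.086414337158203), 72.5802230834961)
   plate ((516.3524780273438, -23.576820373535156), (110.84367370605469, 110.4438705444336), 45.19358825683594)
   knob 2592 [[0.4402, -0.0575, 0.1332], [0.4472, -0.0403, 0.158], [0.4525, -0.0326, 0.1749]]
```

Request:
send_rows:
  steps: "-.4 .0032 -.0044 0 0 0 0;-.4 .0032 -.0044 0 0 0 0;-.4 .0033 -.0044 0 0 0 0;-.4 .0034 -.0044 0 0 0 0;-.4 .0034 -.0044 0 0 0 0"

```text
clock: 24.02
eef_pos: [0.4766, -0.0644, 0.1454]
tool_rot: [-0.081, 0.93, 0.032, 0.357]
ft_force: [-3.1, 2.9, 0.8]
grip_width: 0.0254
grasp_force: 1.9
```

Request:
send_rows:
  steps: "-.4 0 0 0 0 0 0;-.4 0 0 0 0 0 0;-.4 0 0 0 0 0 0;-.4 0 0 0 0 0 0;-.4 0 0 0 0 0 0"

```text
clock: 24.43
eef_pos: [0.477, -0.0647, 0.1463]
tool_rot: [-0.081, 0.93, 0.031, 0.358]
ft_force: [0.3, -0.2, -0.3]
grip_width: 0.0256
grasp_force: 0.0
```

```bash
cat > m2.py <<'E'
from h import *
from scipy.optimize import least_squares as ls
def circ(p,r):
    f=ls(lambda t:np.hypot(*(p-t).T)-r,np.median(p,axis=0),loss='soft_l1',f_scale=.002);return f.x
o=get_obs();e=o['eef_pos'];M=R.from_quat(o['tool_rot']).as_matrix();print(e,o['grip_width'],o['ft_force'].round(1),'G',(e-.019*M[:,2]).round(4))
for n in('top','side','wrist'):
    c=grab(n);np.savez(n+'4.npz',**c);Q=cloud(c);f=cv2.cvtColor(c['frame'],cv2.COLOR_RGB2HSV);H,S,V=[f[...,i].astype(int) for i in range(3)]
    near=np.hypot(Q[...,0]-.513,Q[...,1]+.019)<.06
    l=near&(Q[...,2]>.106)&(Q[...,2]<.132)
    # outer edge of the disc: ring mask closed, contour -> ray onto z=.128, robust circle r=50
    m=cv2.morphologyEx(l.astype(np.uint8),cv2.MORPH_CLOSE,np.ones((5,5)))
    cs=cv2.findContours(m,0,1)[0]
    if cs:
        k=max(cs,key=cv2.contourArea);p=ray(c,k[:,0],.128 if n!='wrist' else .128)[:,:2]
        ct=circ(p,.05);res=abs(np.hypot(*(p-ct).T)-.05);print(n,'lens outer',ct.round(4),'med res',np.median(res).round(4),len(p),'inliers',(res<.003).mean().round(2))
    pl=(np.hypot(Q[...,0]-.517,Q[...,1]+.023)<.085)&(Q[...,2]>.006)&(Q[...,2]<.045)
    print('   stage',cv2.minAreaRect(Q[pl][:,:2].astype(np.float32)*1000))
    y=(np.hypot(Q[...,0]-.517,Q[...,1]+.023)<.05)&(S>100)&(H>15)&(H<35)
    print('   yellow seen z',np.median(Q[y][:,2]).round(3) if y.any() else 0, y.sum())
E
python3 m2.py
```

```text
[ 0.47697245 -0.06465736  0.14626688] 0.02556717666185673 [ 0.3 -0.2 -0.3] G [ 0.4644 -0.0668  0.1604]
top lens outer [ 0.5142 -0.0217] med res 0.0014 107 inliers 0.83
   stage ((514.2337036132812, -22.374465942382812), (148.1823272705078, 147.40267944335938), 9.892348289489746)
   yellow seen z 0 0
side lens outer [ 0.521  -0.0256] med res 0.0062 78 inliers 0.29
   stage ((513.4324951171875, -52.05738067626953), (102.6254653930664, 154.611083984375), 78.77886962890625)
   yellow seen z 0.038 47
wrist lens outer [ 0.4846 -0.0091] med res 0.0096 329 inliers 0.19
   stage ((516.0362548828125, -23.789886474609375), (110.25885772705078, 110.07135772705078), 45.33488845825195)
   yellow seen z 0.041 2665
```

The top view puts the lens at (.514,-.022), within about 1 mm of the stage in the same camera. I'll let go, back off along the tool, and check from directly above with the wrist camera.

Request:
send_rows:
  steps: ".3 0 0 0 0 0 0;.3 0 0 0 0 0 0;.3 0 0 0 0 0 0;.3 -.01 -.0018 .011 0 0 0;.3 -.02 -.0035 .0223 0 0 0"

```text
clock: 25.0
eef_pos: [0.4457, -0.0687, 0.177]
tool_rot: [-0.081, 0.93, 0.033, 0.356]
ft_force: [1.1, -1.1, 0.6]
grip_width: 0.0551
grasp_force: 0.0
```

Request:
send_rows:
  steps: ".3 -.02 -.0035 .0223 0 0 0;.3 -.02 -.0035 .0223 0 0 0;.3 -.01 -.0018 .012 0 0 0;.3 .01 .0046 .02 -.0182 .1034 0;.3 .019 .0084 .01 -.0182 .1034 0"

```text
clock: 25.42
eef_pos: [0.4195, -0.0671, 0.2633]
tool_rot: [-0.079, 0.964, 0.021, 0.254]
ft_force: [2.5, -2.2, 2.1]
grip_width: 0.0558
grasp_force: 0.0
```

Request:
send_rows:
  steps: ".3 .019 .0084 .005 -.0182 .1034 0;.3 .019 .0084 0 -.0182 .1034 0;.3 .019 .0084 0 -.0182 .1034 0;.3 .019 .0084 0 -.0182 .1034 0;.3 .019 .0084 0 -.0182 .1034 0"

```text
clock: 25.83
eef_pos: [0.522, -0.0225, 0.2716]
tool_rot: [-0.087, 0.996, -0.001, -0.001]
ft_force: [0.2, 0.3, 0.3]
grip_width: 0.0554
grasp_force: 0.0
```

Request:
send_rows:
  steps: ".3 0 0 0 0 0 0;.3 0 0 0 0 0 0;.3 0 0 0 0 0 0;.3 0 0 0 0 0 0;.3 0 0 0 0 0 0"

```text
clock: 26.25
eef_pos: [0.5193, -0.0237, 0.2728]
tool_rot: [-0.086, 0.996, -0.0, 0.002]
ft_force: [-0.9, -0.2, 0.4]
grip_width: 0.0555
grasp_force: 0.0
```

```bash
cat > m3.py <<'E'
from h import *
from m2 import circ
E
python3 - <<'E'
from h import *
from scipy.optimize import least_squares as ls
def circ(p,r):
    f=ls(lambda t:np.hypot(*(p-t).T)-r,np.median(p,axis=0),loss='soft_l1',f_scale=.002);return f.x
o=get_obs();e=o['eef_pos'];print(e,yaw(o),o['ft_force'].round(1))
for n in('wrist','top'):
    c=grab(n);np.savez(n+'5.npz',**c);Q=cloud(c);f=cv2.cvtColor(c['frame'],cv2.COLOR_RGB2HSV);H,S,V=[f[...,i].astype(int) for i in range(3)]
    l=(np.hypot(Q[...,0]-.514,Q[...,1]+.022)<.062)&(Q[...,2]>.106)&(Q[...,2]<.135)
    p=Q[l];print(n,'n',len(p),'z',np.percentile(p[:,2],[5,50,95]).round(4))
    m=cv2.morphologyEx(l.astype(np.uint8),cv2.MORPH_CLOSE,np.ones((5,5)))
    k=max(cv2.findContours(m,0,1)[0],key=cv2.contourArea);p=ray(c,k[:,0],.128)[:,:2]
    ct=circ(p,.05);res=abs(np.hypot(*(p-ct).T)-.05);print(' lens outer',ct.round(4),np.median(res).round(4),(res<.003).mean().round(2))
    y=(np.hypot(Q[...,0]-.517,Q[...,1]+.023)<.05)&(S>90)&(H>15)&(H<35)
    if y.any(): print(' yellow',y.sum(),np.median(Q[y][:,2]).round(3),cv2.minAreaRect(Q[y&(Q[...,2]>.038)][:,:2].astype(np.float32)*1000) if (y&(Q[...,2]>.038)).any() else 0)
    pl=(np.hypot(Q[...,0]-.517,Q[...,1]+.023)<.085)&(Q[...,2]>.006)&(Q[...,2]<.045)
    print(' stage',cv2.minAreaRect(Q[pl][:,:2].astype(np.float32)*1000))
    ft=(Q[...,2]>.011)&(Q[...,2]<.018)&(np.hypot(Q[...,0]-.645,Q[...,1]-.085)<.07);print(' foot',cv2.minEnclosingCircle(Q[ft][:,:2].astype(np.float32)*1000))
    g=(S>90)&(H>40)&(H<90)&(Q[...,2]>.168)&(Q[...,2]<.182)&(np.hypot(Q[...,0]-.465,Q[...,1]+.06)<.04)
    if g.any(): print(' knob top',g.sum(),cv2.minEnclosingCircle(Q[g][:,:2].astype(np.float32)*1000))
E
```

```text
[ 0.51929623 -0.02374835  0.27278514] (np.float64(99.89250227832692), array([ 3.8e-03, -1.0e-04, -1.0e+00])) [-0.9 -0.2  0.4]
wrist n 7302 z [0.1199 0.1213 0.1284]
 lens outer [ 0.515  -0.0235] 0.0009 0.84
 yellow 4 0.31 ((532.0072631835938, -50.56958770751953), (5.2475666999816895, 0.0920097753405571), 7.240071773529053)
 stage ((516.7604370117188, -23.686561584472656), (109.28520965576172, 109.8804931640625), 45.41598892211914)
 foot ((646.3011474609375, 84.77284240722656), 54.75813674926758)
 knob top 208 ((469.3011779785156, -61.281890869140625), 6.637725353240967)
top n 3 z [0.1253 0.1289 0.1302]
 lens outer [0.5163 0.0767] 0.0 1.0
 stage ((515.0126342773438, 41.21495056152344), (41.78366470336914, 22.249486923217773), 1.4288749694824219)
 foot ((644.7493286132812, 86.52655029296875), 54.81667709350586)
```

From directly above, the lens is at (.515,-.0235) against the stage centre (.5168,-.0237), under 2 mm off. The robot is clear of everything, so I'm handing in.

```bash
python3 -c "
from workcell import *
print(job_done())"
```

```text
the job is handed in; nothing more can be done
None
```

The spacer and model are seated in the blue corners, the lens stands within about 2 mm of centre over the model, and the job is handed in. Part way through the swing the clamped knob loaded the arm to about 37 N, so I let go and pushed it the rest of the way loosely at about 4 N.

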